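# Seat the keyed head of a postcard display on its spindle

### The job

Assemble the revolving postcard display on the signing table: pick up the four-armed head, put it over the upright spindle of the stand, and turn it until the steel key in its bore drops into the spindle's keyway and the head sits fully home, level on the flange; then let go of it. Work gently: never force or drop the head onto the stand, feel for the keyway instead, and leave the ink bottle, stamp, markers, mug and pen tin where they are.

Things in the scene. Friction and masses are not known exactly. Their poses are not given: they have to be found in the camera images.
- head: Loose display head, 0.25 to 0.45 kg, flat on the table, right way up. In its middle a black square boss, 58 x 58 mm, 40 mm tall, flats facing the head's +-x and +-y: grip across two flats. Round bore of radius 21.1 mm down through it. Steel arms 6 mm high along the four diagonals carry slotted wooden card holders, 28 mm high, 74 to 91 mm from the axis. Origin: bore axis, underside; z up
- key (a point): Inner end of the steel key at its underside, 13 mm from the bore axis on the head's +x side, 30 mm above the head's underside. The key is 8 mm wide, sticks 8.1 mm into the bore and fills only heights 30 to 40 mm; a steel bar 3 mm high on top of the boss shows where it is. Below the key the bore is plain, with a 3 mm lead-in.
- stand: Heavy stand, fixed to the table: round steel foot of radius 75 mm, 12 mm high, with a flat tongue 36 mm wide reaching 112 mm out along the stand's own +x; column of radius 24 mm; round flange of radius 38 mm, its top 60 mm above the table; on it the upright spindle (see spindle_top). Origin: spindle axis, table height.
- spindle_top (a point): Centre of the spindle's top end, 99 mm above the table. The spindle has radius 20 mm, is 39 mm tall, does not turn, top chamfer 1 mm. Its keyway, 10 mm wide, runs from the top end 14 mm down, floor 11.5 mm from the axis. Seen from above it faces 17 to 132 degrees (0.3 to 2.3 rad) counter-clockwise of the tongue (stand's +x), differently each time. Axes: the stand's.
- seat (a point): Centre of the flange's top, 60 mm above the table: the head's origin is here when it is fully home. While the key is not over the keyway it rests on the spindle's end: the head then stands 9 mm above the flange, 30 mm of bore over the spindle. With the key within about 4 degrees of the keyway it can drop in and the head goes down onto the flange.
- ink_bottle: Bystander: glass ink jar, 48 mm diameter, 55 mm tall. Origin at the centre of its underside.
- stamp: Bystander: turned wooden hand stamp, 36 mm diameter, 64 mm tall. Origin at the centre of its underside.
- marker_a: Bystander: square marker pen with black cap lying along its x, 130 mm long, 14 mm high. Origin at mid-length (60 mm from the plain end), underside.
- marker_b: Bystander: the same with a grey cap.
- mug: Bystander: white mug, 80 mm diameter, 90 mm tall, handle at its +y. Origin at the centre of its underside.
- pen_tin: Bystander: aluminium tin of pens, 72 mm diameter, 95 mm tall, pens to about 150 mm. Origin at the centre of its underside.

How it is judged:
By the outcome, as a careful person would: the job done as asked, in the order asked, and still so for the second after the job is handed in, with the robot touching nothing.
It also fails if it takes over 72 s, if anything falls off the work surface, if the arm or the gripper's body presses on something with over 40 N, if the wrist force passes 120 N, or if a joint passes its speed limit or range.

### The arm

A 6-joint arm with a two-finger parallel gripper is mounted at the origin on the work surface. World frame = base frame: x ahead of the robot, y to its left, z up, the work surface at z = 0. Lengths are in m, angles in rad, forces in N, time in s.
With the tool pointing down it reaches from about 0.25 to 0.85 m from the base axis. Payload 12.5 kg.
Tool frame: the origin (TCP) lies on the front face of the gripper's body, between the roots of the fingers; the fingertips stand ctrl.tcp_to_tips ahead of it and the grasp point (between the pads) lies 65 mm ahead of it (ctrl.tcp_to_tips is the distance from the TCP to the fingertips, in m); z points along the fingers, y is the line along which they close (so a half turn about z gives the same grasp; the last joint's range is limited). The gripper opens to 93 mm and grips with 3 to 60 N. Pads are 15 mm wide; open, the fingers measure 128 mm over their backs; the gripper's body (75 mm by 188 mm) begins 65 mm behind the grasp point.
Start: joints at [1.242, 0.351, 1.652, -0, 1.139, -0.085], TCP at [0.133, 0.534, 0.303] pointing down, gripper open.
Joint ranges: [-2.75, 2.75], [-0.79, 2.1], [0.01, 2.65], [-1.57, 4.71], [0.07, 3.14], [-2.87, 2.87]. Speed limits (rad/s): [2.22, 2.22, 2.79, 3.14, 3.14, 3.14].

### API

Orientations are given as [roll, pitch, yaw] about the fixed x, y, z axes, in that order (R = Rz(yaw) Ry(pitch) Rx(roll)).
In Python, from workcell import ctrl, hand, eyes, order gives the robot as it stands. Calls block until the motion is done:
- ctrl.goto(position, orientation): joint-space move of the TCP to a pose.
- ctrl.line_to(position, velocity=0.15, rotation=None): straight line of the TCP; rotation=None keeps the orientation; velocity is the mean speed in m/s.
- ctrl.goto_joints(angles): joint-space move.
- hand.set_gripper(opening, grasp_force=None): opening from 0.0 (shut) to 1.0 (fully open); grasp_force is the grip in N (None keeps the last); returns when the fingers have stopped.
- ctrl.hold(seconds).
- ctrl.ik(position, orientation): joint angles nearest the present ones, or None.
- ctrl.get_obs(): the state.
- eyes.grab_frame(name): name is "scene" or "top" or "wrist"; returns a dict with "frame" (400x640x3 uint8, red, green, blue), "z_map" (400x640 float32, m along the optical axis (not along the pixel's ray), 0 where there is no reading), "fov_y" (degrees; the focal length in pixels is half the picture's height over the tangent of half this angle, whatever the lens; pixels are square), "cx", "cy" (the principal point, pixels), "dist" ([k1, k2, p1, p2, k3] as OpenCV has them; the pictures are not rectified), "R" (3x3) and "t" (3): a world point X has camera coordinates R X + t; the wrist camera has in their place "tool_from_camera" (4x4, takes a point from camera to tool coordinates, whose origin is the TCP and whose axes are the flange's). Camera axes: x right, y down, z forward; pixel columns grow to the right and rows downward; lengths in m; the calibration is good to about 2 mm. A picture is of the moment at which its call begins: read the wrist's pose just before it.
A pose or a line that the arm cannot do raises ctrl.PlanningError and nothing moves.
- order.sign_off(): hands the job in; it is judged then, once.
The state is a dict: "t": time; "qpos": joint angles; "qvel": joint speeds; "joint_efforts": joint torques, N m; "eef_pos": TCP position; "tool_rot": TCP orientation; "ft_force": force on the tool from outside, world axes, zero at the start; "torque": the same for the moment, N m; "grip_width": opening from 0.0 (shut) to 1.0 (fully open); "gripper_force": force on a finger pad.
Only numpy, scipy, OpenCV 4.12 (cv2) and the standard library are available. Lean on these libraries where they do the work, as an engineer would, in place of code of your own. Each camera call takes 0.05 s, during which the arm holds its last target. There are 200 camera calls.

## Working session

There is one attempt and no reset: what is moved stays moved. The work goes in short steps, each a Python script; the robot and the scene stay as the last script left them, time stands still between calls to the robot, and variables do not carry over. Pictures are saved under pics/ and viewed, at most 10 in all, crops included, and the job is handed in when it is done.

```bash
ls; mkdir -p pics
cat > h.py <<'E'
import numpy as np, cv2
from workcell import ctrl, hand, eyes, order
def grab(n,save=None):
    o=ctrl.get_obs(); f=eyes.grab_frame(n); f['obs']=o
    if save: cv2.imwrite('pics/'+save,f['frame'][:,:,::-1])
    return f
def cloud(f):
    h,w=f['z_map'].shape; fl=h/2/np.tan(np.radians(f['fov_y'])/2)
    K=np.array([[fl,0,f['cx']],[0,fl,f['cy']],[0,0,1]])
    u,v=np.meshgrid(np.arange(w),np.arange(h))
    p=np.stack([u,v],-1).reshape(-1,1,2).astype(np.float64)
    n=cv2.undistortPoints(p,K,np.array(f['dist'])).reshape(h,w,2)
    z=f['z_map'].astype(float)
    C=np.dstack([n[...,0]*z,n[...,1]*z,z])
    if 'R' in f: return (C-np.array(f['t']))@np.array(f['R'])
    T=np.array(f['tool_from_camera']); from scipy.spatial.transform import Rotation as Ro
    o=f['obs']; R=Ro.from_euler('xyz',o['tool_rot']).as_matrix() if np.size(o['tool_rot'])==3 else np.array(o['tool_rot'])
    return (C@T[:3,:3].T+T[:3,3])@R.T+np.array(o['eef_pos'])
E
python3 - <<'E'
from h import *
o=ctrl.get_obs(); print(o, ctrl.tcp_to_tips)
ims=[]
for n in('top','scene','wrist'):
    f=grab(n,n+'0.png'); np.save(n+'0.npy',cloud(f)); print(n,{k:v for k,v in f.items() if k not in('frame','z_map','obs')})
    P=cloud(f); print((f['z_map']>0).mean(), np.round(P[200,320],3))
E
```

```text
pics
{'t': 0.0, 'qpos': array([ 1.24238890e+00,  3.51187855e-01,  1.65241165e+00, -2.77728253e-05,
        1.13911148e+00, -8.45951341e-02]), 'qvel': array([-1.07050558e-05,  1.15587164e-03, -1.30586222e-03, -1.73884447e-03,
       -1.01594810e-04, -4.69191347e-04]), 'joint_efforts': array([-1.87062382e-03, -4.97318208e+01, -2.85252964e+01,  6.98066340e-02,
        2.57121550e-02, -1.33379899e-04]), 'eef_pos': array([0.13266948, 0.53350444, 0.30223261]), 'tool_rot': array([-3.14047618e+00, -6.93712944e-05,  2.89779196e+00]), 'ft_force': array([ 0.17781553, -0.9778689 ,  0.14073954]), 'torque': array([0.04810009, 0.03381107, 0.07899477]), 'gripper_force': 0.0, 'grip_width': 1.0040820497543648} 0.0841
top {'fov_y': 56.0917862706373, 'cx': 322.89391500139226, 'cy': 196.3458719884272, 'dist': array([-0.04913712,  0.        ,  0.        ,  0.        ,  0.        ]), 'R': array([[-0.01912558, -0.99972089,  0.01386923],
       [-0.99576121,  0.01779795, -0.09023776],
       [ 0.08996573, -0.01553629, -0.99582367]]), 't': array([0.0018572 , 0.56400039, 1.14599977])}
0.9961484375 [0.555 0.   
[... 269 characters left out ...]
29551],
       [-0.68326659, -0.14947221, -0.71470611]]), 't': array([ 0.10288646, -0.33865987,  1.51966739])}
0.995984375 [0.476 0.009 0.002]
wrist {'fov_y': 64.31922258299146, 'cx': 318.4477415844183, 'cy': 194.1698035615013, 'dist': array([0.00960502, 0.        , 0.        , 0.        , 0.        ]), 'tool_from_camera': array([[ 6.31701169e-05, -9.65092149e-01, -2.61910555e-01,
         7.25720191e-02],
       [ 9.99997304e-01, -5.47006192e-04,  2.25680606e-03,
        -8.34307136e-04],
       [-2.32129251e-03, -2.61909992e-01,  9.65089513e-01,
        -8.19913607e-02],
       [ 0.00000000e+00,  0.00000000e+00,  0.00000000e+00,
         1.00000000e+00]])}
0.99602734375 [0.171 0.526 0.001]
```

View pics/top0.png

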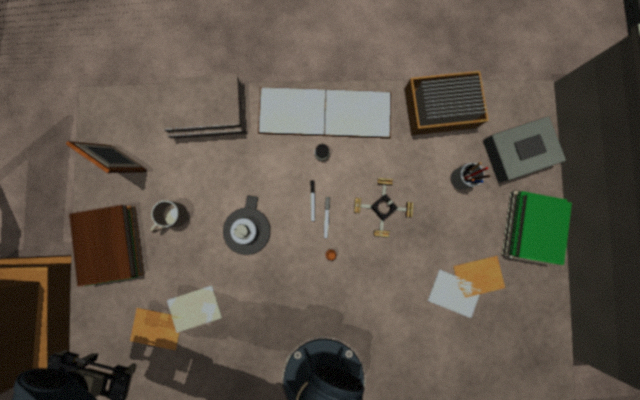

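View pics/scene0.png

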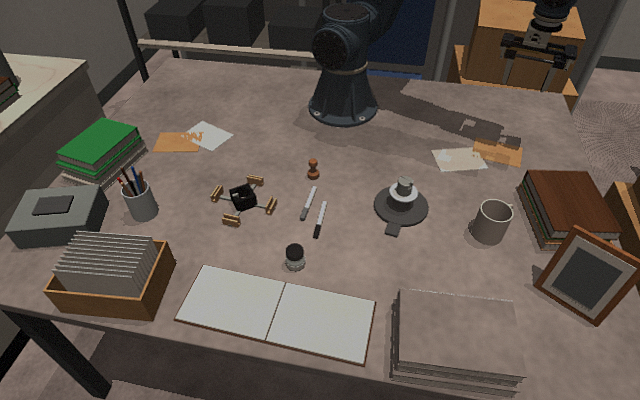

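The top view shows the head at about (384,207) with its arms along the image axes, and the stand at (243,231) with its tongue pointing up at (251,200). The markers are at (312,200) and (326,217), and the stamp at (331,255) is close to them. In the scene view the head's boss is at (243,197) and the spindle at (404,187). Next I'll get rough positions and take wrist views.

Run:
```python
from h import *
P=np.load('top0.npy'); S=np.load('scene0.npy')
for n,(c,r) in dict(head=(384,207),spin=(243,231),tongue=(251,200)).items():
    Q=P[r-25:r+25,c-28:c+28].reshape(-1,3); print(n,P[r,c].round(3))
def reg(P,c,rad,z0,z1):
    m=(np.hypot(P[...,0]-c[0],P[...,1]-c[1])<rad)&(P[...,2]>z0)&(P[...,2]<z1); return P[m]
for n,P_ in(('top',P),('scene',S)):
    hc=P[207,384][:2]; sc=P[231,243][:2]
    b=reg(P_,hc,.05,.033,.05); print(n,'boss',len(b),b.mean(0).round(4),np.percentile(b[:,2],[5,50,95]).round(4))
    b=reg(P_,sc,.07,.09,.11); print(n,'spin',len(b),b.mean(0).round(4),np.percentile(b[:,2],[5,50,95]).round(4))
hc=reg(P,hc,.05,.033,.05).mean(0); sc=reg(P,sc,.07,.09,.11).mean(0)
o=ctrl.get_obs()
import math
def look(c,z,yaw,name,dx=0,dy=0):
    ctrl.goto([c[0]+dx,c[1]+dy,z],[math.pi,0,yaw]); f=grab('wrist',name+'.png'); np.save(name+'.npy',cloud(f)); print(name,f['obs']['t'],f['obs']['eef_pos'].round(3),f['obs']['tool_rot'].round(3),f['obs']['qpos'].round(2))
# camera mounted on tool +x ; 
look(sc,.30,2.9,'s1'); look(sc,.25,2.4,'s2',-.02,.0)
look(hc,.24,2.36,'h1'); look(hc,.22,2.36,'h2',.03,0)
h=[cv2.imread(f'pics/{k}.png') for k in('s1','s2','h1','h2')]
cv2.imwrite('pics/m1.png',cv2.resize(np.vstack([np.hstack(h[:2]),np.hstack(h[2:])]),(800,500),interpolation=cv2.INTER_AREA))
```

```text
head [ 0.529 -0.204 -0.001]
spin [0.461 0.225 0.103]
tongue [0.558 0.218 0.01 ]
top boss 226 [ 0.5278 -0.1962  0.0406] [0.0354 0.0406 0.0453]
top spin 146 [0.4601 0.2322 0.0992] [0.0958 0.0992 0.1026]
scene boss 300 [ 0.5294 -0.1972  0.041 ] [0.0339 0.0417 0.0457]
scene spin 161 [0.4634 0.2315 0.0994] [0.0924 0.1005 0.1027]
s1 1.7833 [0.46  0.233 0.3  ] [ 3.141 -0.     2.901] [ 0.38  0.29  1.74  0.    1.11 -0.95]
s2 2.3917 [0.44  0.233 0.25 ] [3.141 0.    2.404] [ 0.39  0.32  1.84  0.    0.98 -0.44]
h1 4.05 [ 0.528 -0.195  0.24 ] [ 3.141 -0.     2.361] [-0.44  0.45  1.68  0.    1.02 -1.23]
h2 4.3667 [ 0.558 -0.195  0.219] [-3.141e+00 -1.000e-03  2.362e+00] [-0.42  0.52  1.62  0.    1.01 -1.21]
```

View pics/m1.png

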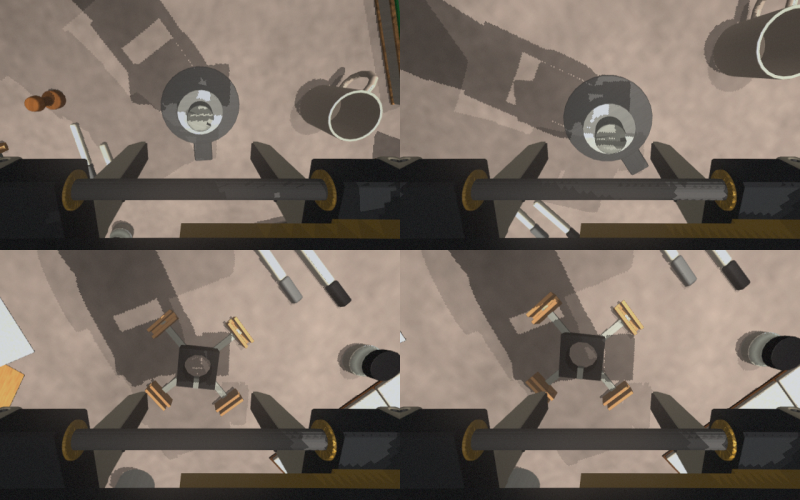

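The montage shows the stand at (200,105) and (608,118). The head is at (198,366) and (581,356), with a light key bar on the boss's lower side at about (195,382). Next I'll enlarge the key and keyway.

Run:
```python
from h import *
out=[]
for n,(c,r) in dict(s1=(320,180),s2=(336,215),h1=(315,187),h2=(290,170)).items():
    im=cv2.imread(f'pics/{n}.png')[r-37:r+38,c-50:c+50].astype(float)
    g=np.clip(im*1.6,0,255).astype(np.uint8); print(n,'origin',c-50,r-37,'x4')
    out.append(cv2.resize(g,(400,300),interpolation=cv2.INTER_CUBIC))
cv2.imwrite('pics/m2.png',np.vstack([np.hstack(out[:2]),np.hstack(out[2:])]))
# geometry from clouds
for n in('s1','s2'):
    P=np.load(n+'.npy'); c0=np.array([.462,.232])
    d=np.hypot(*(P[...,:2]-c0).transpose(2,0,1))
    for nm,z0,z1,rr in(('top',.094,.105,.03),('flange',.056,.066,.05),('foot',.008,.018,.085)):
        m=(d<rr)&(P[...,2]>z0)&(P[...,2]<z1); Q=P[m][:,:2].astype(np.float32)
        if len(Q)>20:
            (cx,cy),r=cv2.minEnclosingCircle(Q); print(n,nm,m.sum(),Q.mean(0).round(4),'circ',round(cx,4),round(cy,4),round(r,4),'z',np.median(P[m][:,2]).round(4))
    m=(d>.085)&(d<.115)&(P[...,2]>.007)&(P[...,2]<.02); t=P[m]; print(n,'tongue',len(t),t.mean(0).round(4))
for n in('h1','h2'):
    P=np.load(n+'.npy'); c0=np.array([.528,-.196]); d=np.hypot(*(P[...,:2]-c0).transpose(2,0,1))
    m=(d<.05)&(P[...,2]>.034)&(P[...,2]<.05); r=cv2.minAreaRect(P[m][:,:2].astype(np.float32)*1000); print(n,r,np.median(P[m][:,2]))
    m=(d>.06)&(d<.11)&(P[...,2]>.02)&(P[...,2]<.035); Q=P[m]
    a=np.degrees(np.arctan2(Q[:,1]-c0[1],Q[:,0]-c0[0]))
    q=((a+360)%360//90).astype(int)
    print(n,len(Q),'median z',np.median(Q[:,2]).round(4))
    for lo in range(-180,180,15):
        k=(a>=lo)&(a<lo+15)
        if k.sum()>20: print(lo,k.sum(),Q[k].mean(0).round(4))
```

```text
s1 origin 270 143 x4
s2 origin 286 178 x4
h1 origin 265 150 x4
h2 origin 240 133 x4
s1 top 1376 [0.4589 0.2335] circ 0.4603 0.234 0.0202 z 0.099
s1 flange 2449 [0.4542 0.2358] circ 0.4603 0.2342 0.038 z 0.0601
s1 foot 8349 [0.4535 0.236 ] circ 0.4661 0.2317 0.0811 z 0.012
s1 tongue 496 [0.5577 0.2174 0.0098]
s2 top 1880 [0.4587 0.2338] circ 0.4602 0.234 0.0203 z 0.0989
s2 flange 2967 [0.4521 0.2396] circ 0.4601 0.2337 0.0382 z 0.06
s2 foot 10368 [0.4523 0.2411] circ 0.4661 0.2318 0.0811 z 0.0119
s2 tongue 627 [0.5573 0.2177 0.0098]
h1 ((526.7511596679688, -198.14537048339844), (58.07506561279297, 58.50275421142578), 39.26289367675781) 0.039973150183803985
h1 2408 median z 0.0247
-180 213 [ 0.4438 -0.2042  0.0257]
-120 143 [ 0.5011 -0.2761  0.0249]
-105 280 [ 0.5169 -0.2787  0.0248]
-90 164 [ 0.5347 -0.2798  0.025 ]
-30 151 [ 0.6049 -0.2226  0.025 ]
-15 271 [ 0.6076 -0.2065  0.0247]
0 173 [ 0.6082 -0.1895  0.025 ]
60 110 [ 0.5531 -0.1191  0.0259]
75 277 [ 0.5385 -0.1164  0.0256]
90 225 [ 0.5198 -0.1153  0.0256]
150 105 [ 0.4479 -0.1707  0.0259]
165 296 [ 0.4451 -0.185   0.0256]
h2 ((526.8385620117188, -198.21438598632812), (58.050628662109375, 58.30342102050781), 39.38633346557617) 0.040039326306687245
h2 2838 median z 0.0248
-180 290 [ 0.4443 -0.2041  0.0254]
-120 174 [ 0.5013 -0.2759  0.025 ]
-105 280 [ 0.5151 -0.277   0.0248]
-90 121 [ 0.5356 -0.2749  0.0257]
-30 169 [ 0.605  -0.2228  0.0252]
-15 307 [ 0.6078 -0.2066  0.025 ]
0 198 [ 0.6085 -0.1895  0.025 ]
60 135 [ 0.5532 -0.1192  0.0259]
75 336 [ 0.5385 -0.1163  0.0257]
90 266 [ 0.52   -0.1153  0.0258]
150 160 [ 0.4486 -0.1706  0.0255]
165 402 [ 0.4454 -0.185   0.0253]
```

View pics/m2.png

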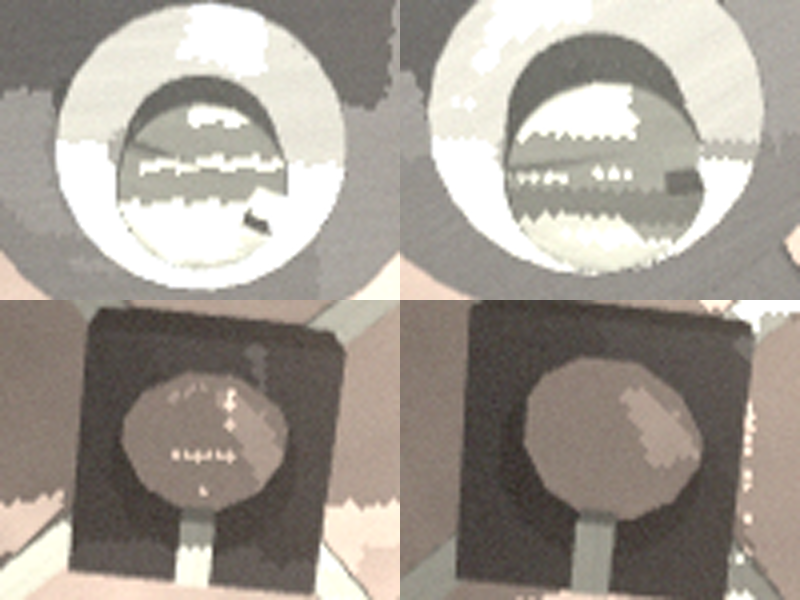

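In the enlarged views the keyway notch is at crop (262,212) in s1 and (685,182) in s2. The key bar is at crop (196,545) in h1 and (593-400,552-300) in h2. I'll compute their angles.

Run:
```python
from h import *
c=np.array([.4602,.234]); 
for n in('s1','s2'):
    P=np.load(n+'.npy'); d=P[...,:2]-c; r=np.hypot(d[...,0],d[...,1])
    m=(r<.0195)&(P[...,2]<.0965)&(P[...,2]>.08); v=d[m].mean(0)
    m2=(r<.0185)&(P[...,2]<.09)&(P[...,2]>.08)
    print(n,m.sum(),v.round(4),np.degrees(np.arctan2(v[1],v[0])),m2.sum(),d[m2].mean(0).round(4),np.degrees(np.arctan2(*d[m2].mean(0)[::-1])),np.median(P[m2][:,2]))
    rr,cc=np.where(m2); print('px',cc.mean(),rr.mean())
P=np.load('s2.npy'); d=P[...,:2]-c; r=np.hypot(d[...,0],d[...,1]); m=(r>.09)&(r<.105)&(P[...,2]>.008)&(P[...,2]<.02); v=d[m].mean(0); print('tongue',np.degrees(np.arctan2(v[1],v[0])))
h=np.array([.5268,-.1982])
for n,(x,y) in dict(h1=(265+49,150+(545-300)/4),h2=(240+(593-400)/4,133+(552-300)/4)).items():
    P=np.load(n+'.npy'); p=P[int(y)-2:int(y)+3,int(x)-2:int(x)+3].reshape(-1,3).mean(0); v=p[:2]-h; print(n,p.round(4),np.degrees(np.arctan2(v[1],v[0])),np.hypot(*v))
    d=P[...,:2]-h; m=(np.hypot(d[...,0],d[...,1])<.031)&(P[...,2]>.0418)&(P[...,2]<.046); v=d[m].mean(0); print('bar',m.sum(),np.degrees(np.arctan2(v[1],v[0])),np.hypot(*v))
```

```text
s1 60 [0.0113 0.0118] 46.36584267533474 40 [0.0108 0.0119] 47.63782113352131 0.08508154517942906
px 334.425 194.05
s2 97 [0.0103 0.0103] 44.96830761187371 57 [0.0114 0.0104] 42.410152827399365 0.08545792658991855
px 354.89473684210526 218.64912280701753
tongue -9.601513248806025
h1 [ 0.5387 -0.2119  0.0431] -49.0475424768205 0.018128918316925768
bar 137 -50.34408321718279 0.01897799795990553
h2 [ 0.5392 -0.2129  0.0429] -49.86882146223453 0.019168272179453823
bar 173 -50.187557660780236 0.01900411733270146
```

Run:
```python
from h import *
import math
yaw=math.radians(39.4)
ctrl.goto([.5268,-.1982,.24],[math.pi,0,yaw]); f=grab('wrist','h3.png'); P=cloud(f); np.save('h3.npy',P)
h=np.array([.5268,-.1982]); d=np.hypot(*(P[...,:2]-h).transpose(2,0,1))
m=(d<.05)&(P[...,2]>.034)&(P[...,2]<.05); r=cv2.minAreaRect(P[m][:,:2].astype(np.float32)*1000); print(r)
m=(d<.031)&(P[...,2]>.0418)&(P[...,2]<.046); v=P[m][:,:2].mean(0)-h; print('bar',np.degrees(np.arctan2(v[1],v[0])))
print(f['obs']['t'],f['obs']['qpos'].round(2),f['obs']['eef_pos'])
# keyway: missing top surface by angle
c=np.array([.4602,.234])
for n in('s1','s2'):
    P=np.load(n+'.npy'); D=P[...,:2]-c; r=np.hypot(D[...,0],D[...,1]); a=np.degrees(np.arctan2(D[...,1],D[...,0]))
    for w in((.013,.016),(.016,.0185)):
        t=(r>w[0])&(r<w[1])&(abs(P[...,2]-.099)<.002)
        hst=np.histogram(a[t],np.arange(0,96,4))[0]; print(n,w,hst)
```

```text
((526.427978515625, -198.1290283203125), (58.36660385131836, 58.18218994140625), 39.06472396850586)
bar -52.91141705165929
5.875 [-0.44  0.45  1.68 -0.    1.02  0.44] [ 0.52669914 -0.19819293  0.24021323]
s1 (0.013, 0.016) [3 4 2 4 4 4 4 2 4 0 0 0 0 0 0 0 0 0 1 4 4 4 3]
s1 (0.016, 0.0185) [3 4 3 3 3 3 3 4 4 4 0 0 0 0 0 0 0 0 4 3 1 3 4]
s2 (0.013, 0.016) [3 5 4 5 2 4 7 3 7 0 0 0 0 0 0 0 0 0 1 6 3 6 4]
s2 (0.016, 0.0185) [5 5 5 4 7 4 6 5 4 4 0 0 0 0 0 0 0 1 5 7 3 6 4]
```

Run:
```python
from h import *
import math
h=[.5266,-.1982]
yaw=math.radians(39.1)
ctrl.goto([*h,.15],[math.pi,0,yaw])
ctrl.line_to([*h,.093],.08); o=ctrl.get_obs(); print(o['t'],o['eef_pos'].round(4),o['ft_force'].round(2))
hand.set_gripper(0.0,30); o=ctrl.get_obs(); print(o['grip_width'],o['gripper_force'],o['ft_force'].round(2),o['torque'].round(2))
ctrl.line_to([*h,.25],.12); ctrl.hold(.2); o=ctrl.get_obs(); print(o['t'],o['grip_width'],o['gripper_force'],o['ft_force'].round(2),o['eef_pos'].round(4))
f=grab('wrist','g1.png'); P=cloud(f); np.save('g1.npy',P)
d=np.hypot(P[...,0]-h[0],P[...,1]-h[1]); 
for z0,z1,R in((.19,.202,.05),):
    m=(d<R)&(P[...,2]>z0)&(P[...,2]<z1); print(m.sum(),cv2.minAreaRect(P[m][:,:2].astype(np.float32)*1000) if m.sum()>9 else '',np.median(P[m][:,2]) if m.sum() else '')
m=(d>.06)&(d<.1)&(P[...,2]>.17)&(P[...,2]<.2); print(m.sum(),np.median(P[m][:,2]))
im=cv2.imread('pics/g1.png'); cv2.imwrite('pics/g1.png',im)
```

```text
7.2333 [ 0.5268 -0.1983  0.0932] [ 0.88 -0.62  0.4 ]
0.6202529555410196 29.9980346866505 [ 0.21 -0.45  0.91] [0.04 0.26 0.07]
9.5417 0.6205943304472625 29.99726398200437 [-0.02  0.31 -3.84] [ 0.5265 -0.1982  0.2496]
7203 ((526.5071411132812, -198.5948486328125), (59.17932891845703, 88.50709533691406), 39.3187255859375) 0.19649002082780082
6915 0.18055556896570515
```

View pics/g1.png

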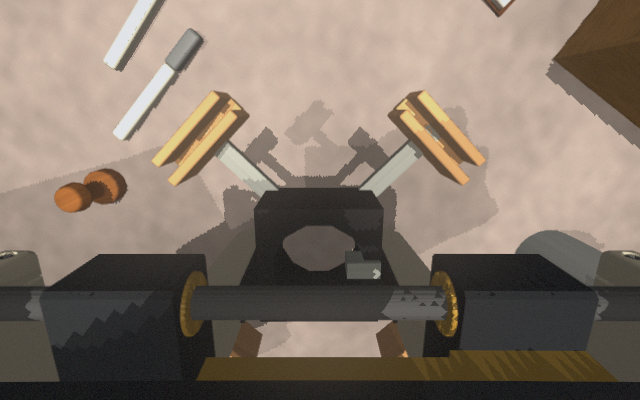

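The picture shows the head held squarely at (320,240), with the key bar at (362,265) on the tool +y side. It weighs about 0.4 kg and hangs level. Next I'll carry it over and feel my way down.

```bash
cat >> h.py <<'E'
import math
C=np.array([.4602,.2339])
def F(n=3):
    return np.mean([ctrl.get_obs()['ft_force'] for _ in range(n)],0)
def descend(z0,z1,step,v,f0,lim,rot):
    z=z0
    while z>z1+1e-6:
        z=max(z-step,z1); ctrl.line_to([*C,z],v,rot); f=F(1)-f0
        if f[2]>lim or np.hypot(f[0],f[1])>lim*1.5: return z,f
    ctrl.hold(.1); return z,F()-f0
E
python3 - <<'E'
from h import *
rot=[math.pi,0,math.radians(145.3-9)]
ctrl.line_to([.5266,-.1982,.27],.2)
ctrl.goto([*C,.27],rot); ctrl.hold(.4); o=ctrl.get_obs(); f0=F(); print(o['t'],o['eef_pos'].round(4),o['tool_rot'].round(3),f0.round(2),o['qpos'].round(2))
ctrl.line_to([*C,.200],.1); ctrl.hold(.2); f0=F(); print(f0.round(2))
z,f=descend(.200,.165,.002,.04,f0,5,rot); o=ctrl.get_obs(); print(o['t'],z,f.round(2),o['eef_pos'].round(4))
np.save('f0.npy',f0)
E
```

```text
11.85 [0.4603 0.2337 0.27  ] [-3.142 -0.     2.378] [ 0.5  -0.19 -2.6 ] [ 0.38  0.33  1.77  0.    1.04 -0.43]
[ 0.6  -0.18 -4.84]
17.5 0.165 [-0.32  0.17  1.68] [0.4602 0.2339 0.165 ]
```

The bore is freely over the spindle. Next I'll feel for contact, then turn.

Run:
```python
from h import *
f0=np.load('f0.npy'); a=145.3-9
rot=lambda a:[math.pi,0,math.radians(a)]
z,f=descend(.165,.1595,.0005,.02,f0,4,rot(a)); o=ctrl.get_obs(); print('touch',o['t'],z,f.round(2),o['eef_pos'].round(4),o['torque'].round(2))
for k in range(8):
    if z<.1598: break
    ctrl.line_to([*C,.1632],.03); a+=3
    ctrl.goto([*C,.1632],rot(a))
    z,f=descend(.1632,.1595,.0005,.02,f0,4,rot(a)); o=ctrl.get_obs(); print(a,o['t'],z,f.round(2),o['eef_pos'].round(4))
    if o['t']>45: break
```

```text
touch 19.25 0.1615 [-1.15 -0.25  5.45] [0.4603 0.234  0.1617] [-0.08  0.09 -0.01]
139.3 21.85 0.1595 [-4.19  4.59  2.54] [0.46   0.234  0.1595]
```

The key has found the keyway. The side force of about 6 N is tangential and counter-clockwise, so I'll turn a little further and watch it fall.

Run:
```python
from h import *
f0=np.load('f0.npy'); rot=lambda a:[math.pi,0,math.radians(a)]
for a in(141,142.5,144):
    ctrl.line_to([*C,.1595],.02,rot(a)); ctrl.hold(.15); f=F()-f0; o=ctrl.get_obs(); print(a,o['t'],f.round(2),o['torque'].round(2),o['eef_pos'].round(4))
```

```text
141 22.25 [-2.58  0.42  0.65] [0.15 0.33 0.08] [0.4602 0.2338 0.1594]
142.5 22.65 [-0.13  0.69  1.13] [-0.09 -0.03 -0.01] [0.4603 0.2339 0.1595]
144 23.05 [-0.6   1.19  0.62] [-0.02  0.03  0.04] [0.4602 0.2339 0.1595]
```

Run:
```python
from h import *
f0=np.load('f0.npy'); a=143.8; r=[math.pi,0,math.radians(a)]
z,f=descend(.1595,.1520,.0005,.02,f0,5,r); o=ctrl.get_obs(); print(o['t'],z,f.round(2),o['torque'].round(2),o['eef_pos'].round(4),o['grip_width'])
f=grab('wrist','p1.png')
P=cloud(f); d=np.hypot(P[...,0]-C[0],P[...,1]-C[1])
m=(d>.075)&(d<.092)&(P[...,2]>.078)&(P[...,2]<.1); a=np.degrees(np.arctan2(P[m][:,1]-C[1],P[m][:,0]-C[0]))
for lo in range(-180,180,45):
    k=(a>=lo)&(a<lo+45)
    if k.sum()>20: print(lo,k.sum(),np.percentile(P[m][k][:,2],[10,50,90]).round(4))
```

```text
26.55 0.1525 [-3.02 -1.7  10.24] [-0.23  0.52  0.01] [0.4603 0.2339 0.153 ] 0.6175450693979441
-180 1776 [0.082  0.0844 0.0883]
-90 158 [0.0788 0.0821 0.0875]
-45 97 [0.0783 0.0811 0.0844]
0 23 [0.083  0.0878 0.0881]
45 478 [0.0817 0.0851 0.0884]
90 1876 [0.0816 0.0845 0.0884]
135 628 [0.0806 0.0846 0.0883]
```

View pics/p1.png

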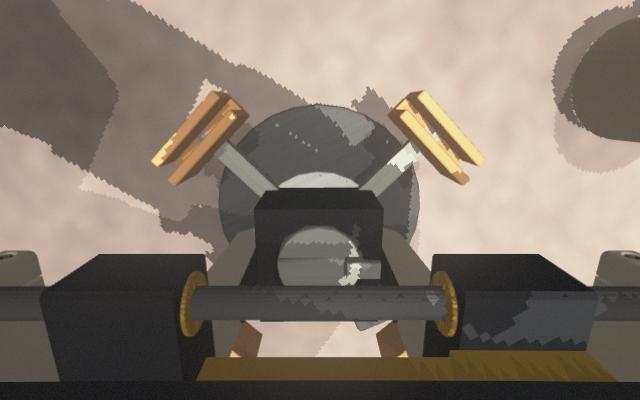

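The picture shows the spindle filling the bore at (318,258), with the key bar at (362,268) sitting in the keyway. The TCP is at 0.153 m and the holder tops are at 88 mm, which matches the home height. Next I'll relax the press, release, back off and check.

Run:
```python
from h import *
ctrl.line_to([*C,.1531],.02); ctrl.hold(.2); print((F()-np.load('f0.npy')).round(2))
hand.set_gripper(.85); ctrl.hold(.2); o=ctrl.get_obs(); print(o['grip_width'],o['gripper_force'],o['ft_force'].round(2))
ctrl.line_to([*C,.21],.06); ctrl.line_to([*C,.32],.15); ctrl.hold(.3)
f=grab('wrist','e1.png'); P=cloud(f); d=np.hypot(P[...,0]-C[0],P[...,1]-C[1])
m=(d<.045)&(P[...,2]>.096)&(P[...,2]<.108); print(f['obs']['t'],np.percentile(P[m][:,2],[5,25,50,75,95]).round(4),cv2.minAreaRect(P[m][:,:2].astype(np.float32)*1000))
m=(d>.07)&(d<.095)&(P[...,2]>.075)&(P[...,2]<.11); Q=P[m]; a=np.degrees(np.arctan2(Q[:,1]-C[1],Q[:,0]-C[0]))
for lo in range(-180,180,30):
    k=(a>=lo)&(a<lo+30)
    if k.sum()>20: print(lo,k.sum(),np.percentile(Q[k][:,2],[50,90]).round(4))
# plane fit of boss top
b=(d<.045)&(abs(P[...,2]-.1)<.0015); X=P[b]; print(len(X),np.linalg.lstsq(np.c_[X[:,:2]-C,np.ones(len(X))],X[:,2],rcond=None)[0].round(4))
```

```text
[0.16 0.31 2.35]
0.8502561532727569 0.0 [0.32 0.55 1.13]
30.1167 [0.0979 0.099  0.0996 0.1003 0.1014] ((460.0778503417969, 233.83908081054688), (58.076995849609375, 58.17928695678711), 54.00252151489258)
-180 448 [0.0848 0.0883]
-120 158 [0.0836 0.0881]
-90 501 [0.0838 0.0879]
-30 140 [0.0839 0.0879]
0 533 [0.0839 0.0881]
60 115 [0.085  0.0884]
90 472 [0.0848 0.0886]
150 136 [0.0849 0.0888]
2752 [-0.0006  0.0015  0.0998]
```

View pics/e1.png

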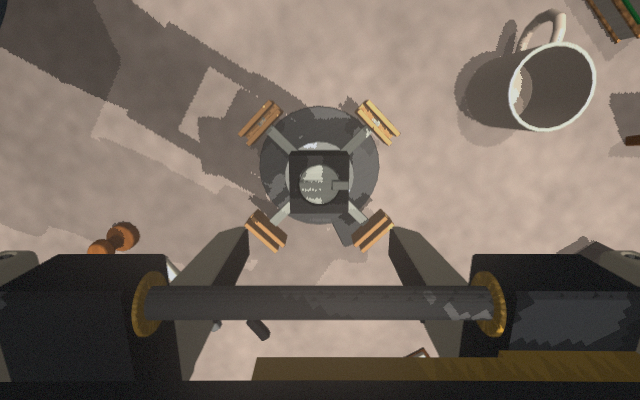

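The picture shows the head released and level on the stand at (320,180), with its boss top at 100 mm. The stamp, markers and mug in view are undisturbed.

```bash
python3 -c "
from h import *
print(order.sign_off())"
```

```text
the job is handed in; nothing more can be done
None
```

The head is keyed onto the spindle, sitting home and level on the flange, and released; I handed the job in at about 30 s, with the highest contact force I read about 10 N and no bystander touched.

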